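# Hang the chopping board from a crowded dish rack

### The job

Lift the green chopping board out of the dish rack, stand it upright in the empty wire holder and let go of it so that you can change your grip, then take it again and hang it by the hole in its tab on the arm of the dark steel stand, hanging free and still. Do not let the board touch the shelf top, and leave the plates and everything else where they are.

Things in the scene. Friction and masses are not known exactly. Their poses are not given: they have to be found in the camera images.
- board: green plastic board on edge in a rack slot between steel plates. Body 140 mm wide (its y), 110 mm tall (z), 10 mm thick (x), with a tab in the middle of its top 42 mm wide, 52 mm tall, same thickness: 162 mm tall in all. The shoulders beside the tab, 49 mm wide each, are at z = 110 mm. About 0.17 kg. Origin: middle of its lower edge; z points to the tab
- board_hole (a point): centre of the square hole through the board's tab, 22 mm wide (y) x 24 mm tall (z), axis along the board's x; 140 mm above the board's lower edge, with a 10 mm bar above and at each side of it
- rack: blue two-tier dish rack, fixed. Origin on the shelf under the middle of five slots, at x = -44, -22, 0, 22, 44 mm; fins between them, 9 mm thick, 100 mm high; slot floor 40 mm high. Lower tier 150 (x) x 160 (y) mm; upper tier 120 mm square, 140 mm high, x = 72 to 190 mm, with a red clip and tea strainer at its far end (to x = 230 mm)
- holder: empty wire holder on a white base 90 x 120 x 12 mm, fixed; origin under its middle. One slot along its y, 15 mm wide, between steel wires at y = +-40 mm, upright to 52 mm height and flaring to a 38 mm wide mouth at 77 mm; slot floor at 12 mm height. A board in it stands with its x along the holder's x, either way round
- stand: dark steel hanging stand, fixed: round base 124 mm wide, 14 mm high; post 16 mm thick on the origin, with a ball top at 217 mm height; one arm points to its -x
- peg_mid (a point): middle of the stand's arm, on its axis: the arm is a red coated rod 8 mm thick, from the post at 190 mm height, rising slightly to its tip; this point is 40 mm out from the post axis at 195 mm height; axes as the stand
- peg_tip (a point): tip of the arm: a 12 mm ball, 75 mm out from the post axis at 201 mm height
- plate1: steel quarter plate, 152 mm across and 9 mm thick, on edge in a rack slot (its x is the plate's axis); origin at its lowest point, its top at 178 mm height when in the rack
- plate2: steel quarter plate, 152 mm across and 9 mm thick, on edge in a rack slot (its x is the plate's axis); origin at its lowest point, its top at 178 mm height when in the rack
- plate3: steel quarter plate, 152 mm across and 9 mm thick, on edge in a rack slot (its x is the plate's axis); origin at its lowest point, its top at 178 mm height when in the rack
- plate4: steel quarter plate, 152 mm across and 9 mm thick, on edge in a rack slot (its x is the plate's axis); origin at its lowest point, its top at 178 mm height when in the rack
- bowl: small white ceramic bowl with blue flowers, 96 mm across, 42 mm high, on the rack's upper tier; origin under its middle
- bottle: yellow dish soap bottle, 56 mm thick, 205 mm tall, standing right beside one end of the holder; origin under its middle
- tumbler: steel tumbler, 60 mm across, 100 mm tall, beside the other end of the holder; origin under its middle

How it is judged:
By the outcome, as a careful person would: the job done as asked, in the order asked, and still so for the second after the job is handed in, with the robot touching nothing.
It also fails if it takes over 64 s, if anything falls off the work surface, if the arm or the gripper's body presses on something with over 40 N, if the wrist force passes 120 N, or if a joint passes its speed limit or range.

### The arm

A 6-joint arm with a two-finger parallel gripper is mounted at the origin on the work surface. World frame = base frame: x ahead of the robot, y to its left, z up, the work surface at z = 0. Lengths are in m, angles in degrees, forces in N, time in s.
With the tool pointing down it reaches from about 0.35 to 0.875 m from the base axis. Payload 4.2 kg.
Tool frame: the origin (TCP) lies midway between the tips of the shut fingers; the grasp point (between the pads) lies 19 mm behind it; z points along the fingers, y is the line along which they close (so a half turn about z gives the same grasp; the last joint's range is limited). The gripper opens to 87 mm and grips with 3 to 60 N. Pads are 19 mm wide; open, the fingers measure 117 mm over their backs; the gripper's body (75 mm by 190 mm) begins 51 mm behind the grasp point.
Start: joints at [81.394, 22.042, 0.453, 0, -68.411, -14.817], TCP at [0.248, 0.573, 0.223] pointing down, gripper open.
Joint ranges: [-179.83, 179.83], [-69.29, 118.12], [-61.27, 80.66], [-181.25, 117.63], [-171.15, -9.14], [-177.46, 177.46]. Speed limits (degrees/s): [159.86, 159.86, 180, 180, 180, 180].

### API

Orientations are given as a 3x3 rotation matrix whose columns are the frame's x, y, z axes.
In Python, from rig import bot gives the robot as it stands.
- The arm moves only by the tool arm_command, never from a script. Its argument "increments" is a list that holds one entry, the list of rows, each a list of 6 numbers: the shift along the tool's x, y, z in units of 50 mm (1.0 is 50 mm), then the turn, a rotation vector about the tool's x, y, z in units of 5 degrees (1.0 is 5 degrees). A call has 1 to 12 rows; each row is the pose to reach, as a shift and turn from the pose commanded when the call began, along the tool's axes at that moment; what a row does not reach only later rows make up. A row lasts 1/10 s, in which the tool goes at most 50 mm and 8.59 degrees, less where a joint would pass 70% of its speed; a pose out of reach is approached as far as the arm can. A call with a gripper value outside its range is refused whole. "claw" is the opening, from 0 (shut) to 1 (fully open), set as the call begins (left out, the last holds). The fingers move at their own pace and stop on an object; "squeeze" is the grip in N (left out, the last holds). Time passes only in rows, so rows that repeat a pose let the fingers close. It gives the time, the measured TCP pose, the force, the opening and the grip force at its end, in the units of the state.
- bot.sense(): the state, without advancing time (a new reading comes with each control period).
- bot.camera(name): name is "scene" or "side" or "wrist"; returns a dict with "color" (384x512x3 uint8, red, green, blue), "z_map" (384x512 float32, m along the optical axis (not along the pixel's ray), 0 where there is no reading), "K" (3x3 intrinsics, pixels), "R" (3x3) and "t" (3): a world point X has camera coordinates R X + t. Camera axes: x right, y down, z forward; pixel columns grow to the right and rows downward; lengths in m; the calibration is good to about 2 mm. A picture is of the moment at which its call begins.
- bot.close_job(): hands the job in; it is judged then, once.
The state is a dict: "time_s": time; "q": joint angles; "joint_vel": joint speeds; "joint_torque": joint torques, N m; "tool_pos": TCP position; "tool_rot": TCP orientation; "ft_force": force on the tool from outside, world axes, zero at the start; "torque": the same for the moment, N m; "finger_gap": finger opening in m; "gripper_force": force on a finger pad.
Only numpy, scipy, OpenCV 4.12 (cv2) and the standard library are available. Lean on these libraries where they do the work, as an engineer would, in place of code of your own. Each camera call takes 0.05 s, during which the arm holds its last target. There are 200 camera calls.

## Working session

There is one attempt and no reset: what is moved stays moved. The work goes in short steps, Python scripts to look and compute and a tool call to move; the robot and the scene stay as the last step left them, time stands still between calls to the robot, and variables do not carry over. Pictures are saved under pics/ and viewed, at most 12 in all, crops included, and the job is handed in when it is done.

Besides the shell and the picture viewer there is one more tool, called after "Request:" as name(argument=value, ...), one argument or row to a line, values as JSON. arm_command: Moves the arm, as the interface text tells. Its arguments: {"type":"object","properties":{"increments":{"type":"array","items":{"type":"array","items":{"type":"array","items":{"type":"number"}}}},"claw":{"type":"number"},"squeeze":{"type":"number"}},"required":["increments"]}

```bash
mkdir -p pics
cat > h.py <<'E'
import numpy as np, cv2
from rig import bot
def cloud(c):
    z=c["z_map"]; v,u=np.indices(z.shape); K=c["K"]
    P=np.stack([(u-K[0,2])/K[0,0]*z,(v-K[1,2])/K[1,1]*z,z],-1)
    W=(P-c["t"])@c["R"]; W[z==0]=np.nan
    return W
def hsv(c): return cv2.cvtColor(c["color"],cv2.COLOR_RGB2HSV)
def save(c,n): cv2.imwrite("pics/"+n,c["color"][:,:,::-1])
E
python3 - <<'E'
from h import *
a=bot.camera("scene");b=bot.camera("side")
im=np.vstack([a["color"],b["color"]]); 
np.savez("v0.npz",**{"s_"+k:v for k,v in a.items()},**{"d_"+k:v for k,v in b.items()})
cv2.imwrite("pics/a.png",a["color"][:,:,::-1]);cv2.imwrite("pics/b.png",b["color"][:,:,::-1])
for c in(a,b): print(-c["R"].T@c["t"],c["R"][2])
for n,c in(("scene",a),("side",b)):
  W=cloud(c);H=hsv(c)
  for nm,lo,hi in(("green",(40,80,40),(85,255,255)),("yellow",(20,100,80),(35,255,255)),("red",(0,130,80),(8,255,255))):
    m=cv2.inRange(H,lo,hi)
    n_,l,st,ce=cv2.connectedComponentsWithStats(m)
    for i in range(1,n_):
      if st[i,4]>40:
        p=W[l==i]; print(n,nm,st[i],np.nanpercentile(p,[2,50,98],axis=0).round(3).tolist())
E
```

```text
[1.21208092 0.44643783 0.86860938] [-0.63157573 -0.40053199 -0.66384202]
[ 0.4619554  -0.47518895  1.09071425] [ 0.0679303   0.42965845 -0.90043273]
scene green [250 166  26  52 327] [[0.467, -0.026, 0.05], [0.478, 0.022, 0.15], [0.483, 0.064, 0.201]]
scene yellow [291 205  23  50 807] [[0.507, 0.158, 0.005], [0.527, 0.186, 0.097], [0.537, 0.206, 0.178]]
scene red [213 232   7   8  42] [[0.677, -0.007, 0.091], [0.699, 0.014, 0.126], [0.703, 0.018, 0.134]]
side green [229 169  11  64 272] [[0.464, -0.078, 0.002], [0.471, -0.029, 0.151], [0.48, 0.105, 0.205]]
side yellow [226 125  20  41 607] [[0.482, 0.149, 0.009], [0.504, 0.158, 0.116], [0.53, 0.188, 0.181]]
side red [227 311  33  15 116] [[0.418, -0.336, 0.194], [0.448, -0.327, 0.201], [0.484, -0.32, 0.209]]
```

View pics/a.png

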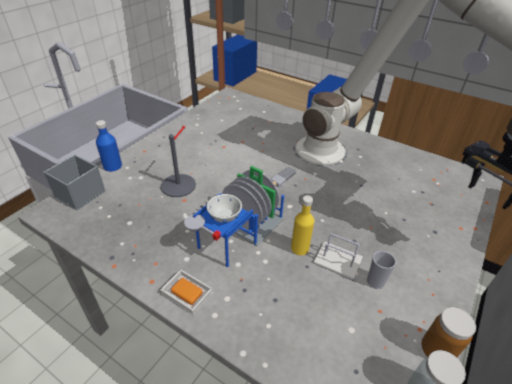

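View pics/b.png

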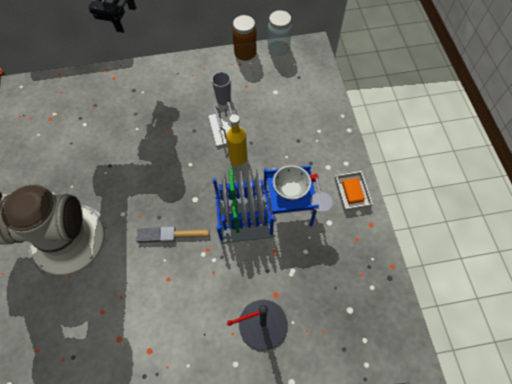

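The scene view shows the board (258,190), the holder (340,255), the stand (178,160), the bottle (302,230) and the tumbler (380,268). The side view shows the board (234,200) in the left part of the rack, and the red arm running from (263,315) to its tip at (230,323). Next I'll measure each of them from the depth data and enlarge the views.

Run:
```python
from h import *
d=np.load("v0.npz")
C={k:{n:d[k+"_"+n] for n in("color","z_map","K","R","t")} for k in"sd"}
for k in"sd":
  c=C[k];W=cloud(c);H=hsv(c)
  if k=="s": print(c["K"][0,0])
  g=cv2.inRange(H,(40,80,40),(85,255,255))>0
  g=cv2.erode(g.astype(np.uint8),np.ones((2,2)))>0
  p=W[g]; p=p[np.isfinite(p[:,0])&(p[:,2]>.05)&(p[:,2]<.23)]
  A=np.c_[p[:,1:],np.ones(len(p))]
  for _ in range(3):
    s=np.linalg.lstsq(A,p[:,0],rcond=None)[0]; r=p[:,0]-A@s; q=abs(r)<2*np.std(r); p=p[q];A=A[q]
  print(k,"board x=ay+bz+c",s.round(4),len(p),r.std().round(4),"y",np.percentile(p[:,1],[1,99]).round(3),"z",np.percentile(p[:,2],[1,99]).round(3))
  t=p[p[:,2]>.16]; print(" tab y",np.percentile(t[:,1],[2,50,98]).round(3),"x",np.median(t[:,0]).round(3))
  # grey/white holder base
  S=H[...,1];V=H[...,2]
  m=(abs(W[...,2]-.012)<.006)&(S<25)&(V>205)&(W[...,0]>.4)&(W[...,0]<.65)&(W[...,1]>.15)&(W[...,1]<.4)
  q=W[m]; 
  if len(q)>20: print(" base",len(q),cv2.minAreaRect((q[:,:2]*1000).astype(np.float32)))
  # blue rack low/high
  m=cv2.inRange(H,(105,120,60),(125,255,255))>0
  q=W[m]; q=q[(q[:,0]>.35)&(q[:,0]<.75)&(abs(q[:,1])<.2)]
  for lo,hi in((.08,.105),(.12,.145)):
    z=q[(q[:,2]>lo)&(q[:,2]<hi)]; print(" blue",lo,len(z),cv2.minAreaRect((z[:,:2]*1000).astype(np.float32)))
  # stand base (dark)
  m=(abs(W[...,2]-.014)<.005)&(V<110)&(W[...,0]>.35)&(W[...,0]<.7)&(W[...,1]<-.2)&(W[...,1]>-.5)
  q=W[m]
  if len(q)>20: print(" stand base",len(q),cv2.minEnclosingCircle((q[:,:2]*1000).astype(np.float32)),q[:,:2].mean(0))
  m=(W[...,2]>.06)&(W[...,2]<.23)&(W[...,0]>.35)&(W[...,0]<.7)&(W[...,1]<-.2)&(W[...,1]>-.5)&~((S>120))
  q=W[m]; print(" post",len(q),np.median(q,0).round(3), np.nanmax(q[:,2]))
  r=(cv2.inRange(H,(0,100,80),(8,255,255))>0)|(cv2.inRange(H,(172,100,80),(180,255,255))>0)
  m=r&(W[...,1]<-.2)&(W[...,1]>-.5)&(W[...,0]<.7)&(W[...,2]>.15)
  q=W[m];q=q[np.argsort(q[:,0])]; print(" red",len(q)); print(q[::max(1,len(q)//8)].round(3).tolist())
  # tumbler, bottle tops
  m=(W[...,2]>.05)&(W[...,2]<.12)&(W[...,1]>.24)&(W[...,1]<.45)&(W[...,0]>.4)&(W[...,0]<.7)
  q=W[m]; print(" tumbler?",len(q),np.percentile(q,[2,50,98],axis=0).round(3).tolist())
  x0,y0={"s":(150,100),"d":(190,70)}[k]; x1,y1={"s":(406,292),"d":(350,370)}[k]
  cv2.imwrite(f"pics/z{k}.png",cv2.resize(c["color"][y0:y1,x0:x1,::-1],None,fx=3 if k=="s" else 2,fy=3 if k=="s" else 2,interpolation=cv2.INTER_CUBIC))
```

```text
373.7443132536792
s board x=ay+bz+c [0.0595 0.0135 0.4745] 211 0.002 y [-0.064  0.064] z [0.053 0.202]
 tab y [-0.023 -0.001  0.015] x 0.477
 base 254 ((497.5501403808594, 296.7830810546875), (64.6410140991211, 125.15851593017578), 21.01561164855957)
 blue 0.08 68 ((556.8255615234375, 40.18020248413086), (48.696468353271484, 262.8217468261719), 87.7109375)
 blue 0.12 683 ((623.3944091796875, -8.49713134765625), (134.22999572753906, 125.34606170654297), 86.40840911865234)
 stand base 230 ((504.90460205078125, -309.5742492675781), 59.372615814208984) [ 0.50215087 -0.32161647]
 post 211 [ 0.498 -0.313  0.15 ] 0.21646491716397098
 red 36
[[0.422, -0.328, 0.2], [0.425, -0.329, 0.205], [0.435, -0.326, 0.196], [0.442, -0.324, 0.196], [0.45, -0.321, 0.201], [0.457, -0.323, 0.196], [0.466, -0.32, 0.194], [0.474, -0.318, 0.196], [0.483, -0.313, 0.195]]
 tumbler? 737 [[0.463, 0.254, 0.053], [0.487, 0.402, 0.076], [0.524, 0.437, 0.1]]
d board x=ay+bz+c [0.0575 0.0011 0.4742] 191 0.0023 y [-0.079  0.055] z [0.06  0.206]
 tab y [-0.03  -0.019  0.008] x 0.473
 base 211 ((470.3160705566406, 290.3219299316406), (52.76218032836914, 113.53688049316406), 5.088273525238037)
 blue 0.08 374 ((550.8298950195312, -14.49530029296875), (147.28160095214844, 260.1486511230469), 86.23013305664062)
 blue 0.12 878 ((608.485595703125, -22.810134887695312), (149.00225830078125, 159.26478576660156), 80.10673522949219)
 stand base 1380 ((495.05450439453125, -318.7655334472656), 61.478118896484375) [ 0.49677769 -0.32380275]
 post 137 [ 0.493 -0.324  0.201] 0.2196399250719341
 red 137
[[0.416, -0.333, 0.206], [0.422, -0.33, 0.208], [0.431, -0.329, 0.203], [0.441, -0.333, 0.202], [0.45, -0.328, 0.202], [0.459, -0.325, 0.198], [0.467, -0.325, 0.201], [0.476, -0.322, 0.197], [0.486, -0.319, 0.195]]
 tumbler? 494 [[0.463, 0.249, 0.051], [0.493, 0.389, 0.078], [0.521, 0.437, 0.102]]
```

View pics/zs.png

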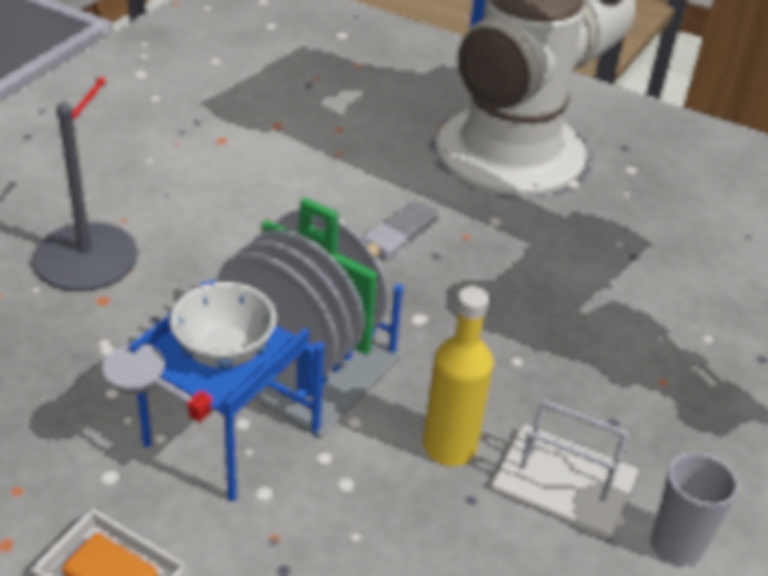

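View pics/zd.png

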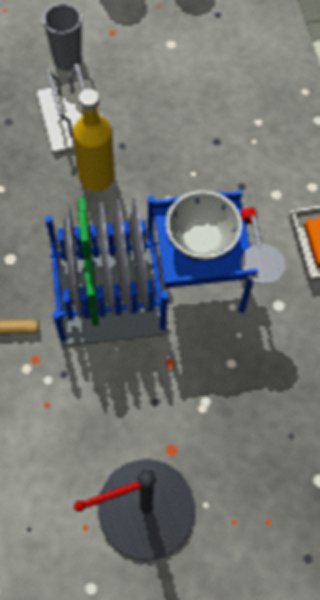

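```bash
cat >> h.py <<'E'
from scipy.spatial.transform import Rotation as Ro
def Rdown(yaw,flip=1):
    "tool z down; tool y = flip*direction of a thing's y axis, thing yaw in deg"
    a=np.radians(yaw); y=flip*np.array([-np.sin(a),np.cos(a),0]); z=np.array([0,0,-1.]); return np.c_[np.cross(y,z),y,z]
def plan(p,R,p0=None,R0=None):
    s=bot.sense(); p0=s["tool_pos"] if p0 is None else p0; R0=s["tool_rot"] if R0 is None else R0
    R0=np.array(R0)
    d=R0.T@(np.array(p)-p0); w=Ro.from_matrix(R0.T@R).as_rotvec(degrees=True)
    print("inc",(d/.05).round(2).tolist(),(w/5).round(2).tolist(),"rows>=",round(max(np.linalg.norm(d)/.05,np.linalg.norm(w)/8.59),1))
E
python3 - <<'E'
from h import *
s=bot.sense(); print(np.round(s["tool_rot"],3).tolist(),s["ft_force"],s["finger_gap"],s["time_s"])
for f in(1,-1): plan([.48,.295,.36],Rdown(-3,f))
E
```

```text
[[0.918, -0.398, -0.001], [-0.398, -0.918, -0.002], [0.0, 0.002, -1.0]] [0.23554541 0.41633305 0.61123138] 0.08677839334999037 0.1
inc [6.46, 3.26, -2.76] [0.0, -0.03, 31.91] rows>= 18.6
inc [6.46, 3.26, -2.76] [0.02, 0.0, -4.09] rows>= 7.8
```

Request:
arm_command(
  increments=[
    [[0.6,0.3,-0.5,0,0,-0.4],[1.3,0.65,-0.9,0,0,-0.8],[2.0,1.0,-1.3,0,0,-1.2],[2.7,1.35,-1.7,0,0,-1.7],[3.4,1.7,-2.1,0,0,-2.2],[4.1,2.1,-2.5,0,0,-2.7],[4.8,2.45,-2.76,0,0,-3.2],[5.5,2.8,-2.76,0,0,-3.6],[6.1,3.1,-2.76,0,0,-4.1],[6.46,3.26,-2.76,0,0,-4.1],[6.46,3.26,-2.76,0,0,-4.1],[6.46,3.26,-2.76,0,0,-4.1]],
  ],
)

```text
time_s: 1.3
tool_pos: [0.4799, 0.2953, 0.36]
tool_rot: [[0.999, -0.052, -0.001], [-0.052, -0.999, -0.0], [-0.001, 0.0, -1.0]]
ft_force: [-0.3, -0.8, -1.0]
finger_gap: 0.087
gripper_force: 0.0
```

Run:
```python
from h import *
s=bot.sense(); print(s["time_s"],s["tool_pos"],s["q"])
c=bot.camera("wrist"); save(c,"w1.png"); print(-c["R"].T@c["t"],c["R"][2],c["K"][0,0])
np.savez("w1.npz",**c)
plan([.473,-.005,.36],Rdown(-3.3,-1))
```

```text
1.3 [0.47993243 0.29531116 0.36004843] [ 4.80665803e+01  1.24081303e+01  6.18340900e+00 -2.15003766e-02
 -8.38271995e+01  3.89578994e+01]
[0.54802261 0.29204614 0.52175897] [-0.24804378  0.01235005 -0.9686701 ] 343.7007380416827
inc [0.17, 6.01, 0.0] [0.0, 0.01, 0.08] rows>= 6.0
```

View pics/w1.png

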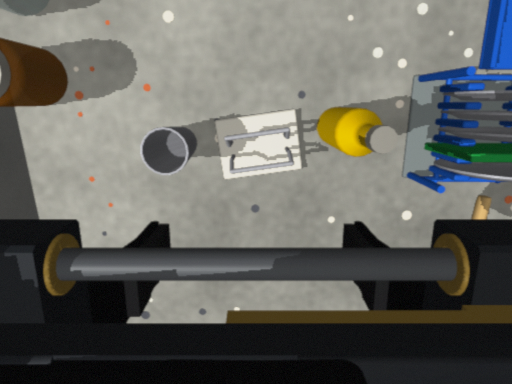

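The wrist view shows the holder base around (260,145), with its top wires at (227,138)-(288,131) and (233,170)-(292,162). The tumbler is at (166,150) and the bottle at (357,132).

```bash
cat >> h.py <<'E'
def cast(c,uv,z):
    uv=np.atleast_2d(uv).astype(float); K=c["K"]
    r=np.c_[(uv-[K[0,2],K[1,2]])/[K[0,0],K[1,1]],np.ones(len(uv))]@c["R"]; o=-c["R"].T@c["t"]
    return (o+r*((z-o[2])/r[:,2])[:,None])[:,:2]
E
python3 - <<'E'
from h import *
c=dict(np.load("w1.npz")); H=hsv(c); W=cloud(c)
m=((H[...,1]<40)&(H[...,2]>200)).astype(np.uint8); m[:, :205]=0;m[:,312:]=0;m[:95]=0;m[195:]=0
m=cv2.morphologyEx(m,cv2.MORPH_CLOSE,np.ones((9,9)))
k=max(cv2.findContours(m,0,1)[0],key=cv2.contourArea)
q=cast(c,cv2.approxPolyDP(k,6,True)[:,0],.012); print("corners",q.round(4).tolist())
r=cv2.minAreaRect((cast(c,k[:,0],.012)*1000).astype(np.float32)); print("base",r)
for nm,e in(("far",[(227,138),(288,131)]),("near",[(233,170),(292,162)])): print(nm,cast(c,e,.077).round(4).tolist())
roi=W[100:190,210:310].reshape(-1,3); t=roi[(roi[:,2]>.06)&(roi[:,2]<.09)]; print(len(t),t.mean(0), cv2.minAreaRect((t[:,:2]*1000).astype(np.float32)),np.percentile(t[:,2],[5,95]))
print("tumbler",cast(c,[166,150],.1),"bottlecap",cast(c,[383,139],.205))
E
```

```text
corners [[0.5348, 0.2375], [0.5291, 0.3175], [0.4967, 0.3063], [0.4739, 0.324], [0.4736, 0.3479], [0.443, 0.3457], [0.4509, 0.232]]
base ((488.5380554199219, 291.78656005859375), (86.82493591308594, 117.4464340209961), 4.996251583099365)
far [[0.5072, 0.3312], [0.512, 0.2527]]
near [[0.4651, 0.3264], [0.4717, 0.2487]]
700 [0.48917723 0.29156773 0.07446473] ((488.94000244140625, 291.5996398925781), (49.90650939941406, 85.55831909179688), 5.057783126831055) [0.06502472 0.07743962]
tumbler [[0.49858404 0.40509445]] bottlecap [[0.51065242 0.17738371]]
```

Request:
arm_command(
  increments=[
    [[0,0.6,0,0,0,0],[0,1.3,0,0,0,0],[0,2.0,0,0,0,0],[0,2.7,0,0,0,0],[0,3.4,0,0,0,0],[0,4.1,0,0,0,0],[0,4.8,0,0,0,0],[0,5.4,0,0,0,0],[0,5.8,0,0,0,0],[0,6.0,0,0,0,0],[0,6.0,0,0,0,0],[0,6.0,0,0,0,0]],
  ],
)

```text
time_s: 2.55
tool_pos: [0.4648, -0.0032, 0.3605]
tool_rot: [[0.999, -0.05, 0.0], [-0.05, -0.999, 0.0], [0.0, -0.0, -1.0]]
ft_force: [-0.3, 0.3, 0.4]
finger_gap: 0.0871
gripper_force: 0.0
```

Run:
```python
from h import *
s=bot.sense(); print(s["time_s"],s["tool_pos"],s["q"])
c=bot.camera("wrist"); save(c,"w2.png"); np.savez("w2.npz",**c)
H=hsv(c);W=cloud(c)
g=cv2.inRange(H,(40,80,40),(85,255,255))>0
p=W[g]; p=p[np.isfinite(p[:,0])]
for lo,hi in((.196,.21),(.14,.158)):
    q=p[(p[:,2]>lo)&(p[:,2]<hi)]
    if len(q)>4: print(lo,len(q),cv2.minAreaRect((q[:,:2]*1000).astype(np.float32)),np.median(q[:,2]),np.percentile(q[:,1],[2,98]))
```

```text
2.55 [ 0.4648046  -0.00322419  0.36046376] [ 1.96999400e+01  1.89882679e+00 -6.03510697e+00 -1.53930736e-02
 -8.20588147e+01  6.74287502e+01]
0.196 476 ((475.3253479003906, -8.760473251342773), (40.815223693847656, 9.698176383972168), 86.74375915527344) 0.20122361294109548 [-0.02831666  0.01088422]
0.14 914 ((475.18902587890625, -9.056304931640625), (138.00347900390625, 10.35733699798584), 86.69596099853516) 0.14913870096358728 [-0.07559718  0.05761021]
```

View pics/w2.png

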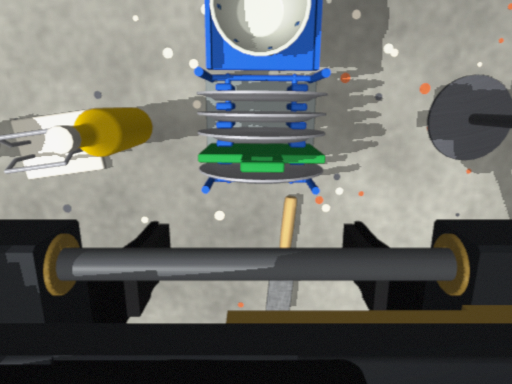

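The wrist view shows the tab top at (262,167), between plates that are about 10 mm clear on each side. The holder is at (0.489, 0.292) with yaw about +4.8°, and the board is at (0.4752, -0.009) with yaw -3.3°. Both agree with the sizes given. Next I'll descend to grip the tab across its width.

Request:
arm_command(
  increments=[
    [[0.1,0.05,0.5,0,0,0.08],[0.2,0.1,1.1,0,0,0.08],[0.22,0.1,1.7,0,0,0.08],[0.22,0.1,2.2,0,0,0.08],[0.22,0.1,2.6,0,0,0.08],[0.22,0.1,2.9,0,0,0.08],[0.22,0.1,3.2,0,0,0.08],[0.22,0.1,3.45,0,0,0.08],[0.22,0.1,3.65,0,0,0.08],[0.22,0.1,3.78,0,0,0.08],[0.22,0.1,3.83,0,0,0.08],[0.22,0.1,3.83,0,0,0.08]],
  ],
)

```text
time_s: 3.8
tool_pos: [0.4755, -0.0094, 0.169]
tool_rot: [[0.998, -0.058, -0.0], [-0.058, -0.998, -0.0], [-0.0, 0.0, -1.0]]
ft_force: [0.1, -0.1, -0.1]
finger_gap: 0.0869
gripper_force: 0.0
```

Request:
arm_command(
  increments=[
    [[0,0,0,0,0,0],[0,0,0,0,0,0],[0,0,0,0,0,0],[0,0,0,0,0,0],[0,0,0,0,0,0],[0,0,0,0,0,0],[0,0,0,0,0,0],[0,0,0,0,0,0],[0,0,0,0,0,0],[0,0,0,0,0,0]],
  ],
  claw=0.3,
  squeeze=35,
)

```text
time_s: 4.8
tool_pos: [0.4755, -0.0097, 0.1691]
tool_rot: [[0.998, -0.058, -0.0], [-0.058, -0.998, -0.0], [-0.0, 0.0, -1.0]]
ft_force: [0.5, 0.6, 0.1]
finger_gap: 0.0414
gripper_force: 35.0
```

Request:
arm_command(
  increments=[
    [[0,0,-0.1,0,0,0],[0,0,-0.3,0,0,0],[0,0,-0.6,0,0,0],[0,0,-1.0,0,0,0],[0,0,-1.4,0,0,0],[0,0,-1.9,0,0,0],[0,0,-2.4,0,0,0],[0,0,-2.9,0,0,0],[0,0,-3.4,0,0,0],[0,0,-3.8,0,0,0],[0,0,-4.0,0,0,0],[0,0,-4.0,0,0,0]],
  ],
)

```text
time_s: 6.0
tool_pos: [0.4758, -0.0095, 0.3706]
tool_rot: [[0.998, -0.058, 0.003], [-0.058, -0.998, 0.001], [0.003, -0.001, -1.0]]
ft_force: [-0.3, -0.1, -1.3]
finger_gap: 0.0416
gripper_force: 35.0
```

```bash
cat > b.py <<'E'
from h import *
s=bot.sense(); print(s["time_s"],s["tool_pos"],s["ft_force"],s["q"][5])
for n in("side","scene"):
  c=bot.camera(n); W=cloud(c); g=cv2.inRange(hsv(c),(40,80,40),(85,255,255))>0
  g=cv2.erode(g.astype(np.uint8),np.ones((2,2)))>0
  p=W[g];p=p[np.isfinite(p[:,0])&(p[:,2]>.03)]; p=p[np.linalg.norm(p[:,:2]-s["tool_pos"][:2],axis=1)<.1]
  # fit in tool frame: x = a y + b z + c
  l=(p-s["tool_pos"])@s["tool_rot"]; A=np.c_[l[:,1:],np.ones(len(l))]
  for _ in range(3):
    f=np.linalg.lstsq(A,l[:,0],rcond=None)[0]; r=l[:,0]-A@f; k=abs(r)<2*r.std(); l=l[k];A=A[k]
  print(n,len(l),"yaw,pitch",np.degrees(np.arctan(f[:2])).round(1),"x",f[2].round(4),"y",np.percentile(l[:,1],[1,99]).round(3),"z",np.percentile(l[:,2],[1,99]).round(3))
  save(c,f"{n}_{s['time_s']:.1f}.png")
plan([.489,.2917,.37],Rdown(4.8,-1))
E
python3 b.py
```

```text
6.0 [ 0.47579316 -0.00952933  0.37056219] [-0.27493146 -0.07458422 -1.29776609] 68.20287448639365
side 112 yaw,pitch [ 0.2 -0.5] x -0.0011 y [0.026 0.07 ] z [-0.082  0.12 ]
scene 1346 yaw,pitch [-0.1 -0.2] x 0.0012 y [-0.072  0.061] z [-0.026  0.127]
inc [-0.07, -6.03, -0.04] [-0.0, 0.02, -1.63] rows>= 6.0
```

Request:
arm_command(
  increments=[
    [[0,-0.3,0,0,0,0],[0,-0.8,0,0,0,-0.2],[0,-1.4,0,0,0,-0.4],[0,-2.1,0,0,0,-0.6],[0,-2.8,0,0,0,-0.8],[0,-3.5,0,0,0,-1.0],[0,-4.2,0,0,0,-1.2],[0,-4.8,0,0,0,-1.4],[-0.07,-5.3,0,0,0,-1.5],[-0.07,-5.7,0,0,0,-1.6],[-0.07,-5.95,0,0,0,-1.63],[-0.07,-6.03,-0.04,0,0,-1.63]],
  ],
)

```text
time_s: 7.3
tool_pos: [0.4893, 0.2923, 0.3698]
tool_rot: [[0.996, 0.085, -0.002], [0.085, -0.996, -0.002], [-0.002, 0.002, -1.0]]
ft_force: [-0.5, 0.3, -1.9]
finger_gap: 0.042
gripper_force: 35.0
```

```bash
sed -i '$d' b.py; python3 b.py
python3 - <<'E'
from h import *
s=bot.sense()
c=bot.camera("wrist"); save(c,"w3.png"); W=cloud(c); g=cv2.inRange(hsv(c),(40,80,40),(85,255,255))>0
p=W[g];p=p[np.isfinite(p[:,0])]; l=(p-s["tool_pos"])@s["tool_rot"]; print("wrist",len(l),np.percentile(l,[2,50,98],axis=0).round(3).tolist())
m=(W[...,2]>.06)&(W[...,2]<.085)&(abs(W[...,0]-.489)<.05)&(abs(W[...,1]-.292)<.06); q=W[m]
print("wires",len(q),cv2.minAreaRect((q[:,:2]*1000).astype(np.float32)))
plan([.489,.2917,.24],Rdown(4.8,-1))
E
```

```text
7.3 [0.48929566 0.29230658 0.36976342] [-0.54774669  0.2551979  -1.86259808] 47.73762753397103
side 209 yaw,pitch [ 2.6 -0.3] x -0.0069 y [-0.02   0.072] z [0.015 0.12 ]
scene 2111 yaw,pitch [-0.  0.] x 0.0025 y [-0.069  0.062] z [-0.03   0.125]
wrist 11868 [[-0.004, -0.064, -0.033], [0.004, -0.0, 0.038], [0.005, 0.063, 0.12]]
wires 663 ((488.75848388671875, 291.6273193359375), (50.41905975341797, 85.61893463134766), 4.8272223472595215)
inc [-0.01, -0.02, 2.62] [0.0, -0.0, -0.0] rows>= 2.6
```

View pics/w3.png

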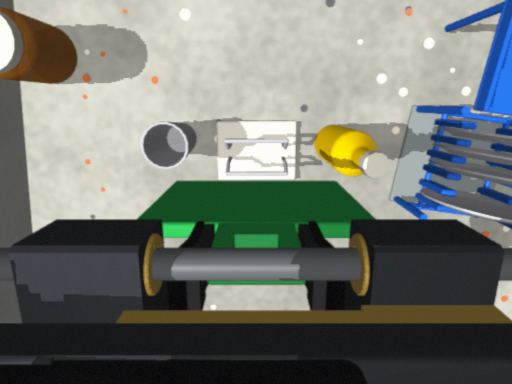

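The wrist view shows the board (bottom edge near y=183) square to the holder wires at (225-288, 140-172), with no offset needed. I'll lower it.

Request:
arm_command(
  increments=[
    [[0,-0.01,0.3,0,0,0],[0,-0.01,0.8,0,0,0],[0,-0.01,1.4,0,0,0],[0,-0.01,1.9,0,0,0],[0,-0.01,2.4,0,0,0],[0,-0.01,2.8,0,0,0],[0,-0.01,3.15,0,0,0],[0,-0.01,3.4,0,0,0],[0,-0.01,3.5,0,0,0],[0,-0.01,3.5,0,0,0]],
  ],
)

```text
time_s: 8.45
tool_pos: [0.4894, 0.2916, 0.1959]
tool_rot: [[0.996, 0.084, -0.0], [0.084, -0.996, -0.001], [-0.0, 0.0, -1.0]]
ft_force: [0.3, 0.2, -1.1]
finger_gap: 0.0414
gripper_force: 35.0
```

Request:
arm_command(
  increments=[
    [[0,0,0.15,0,0,0],[0,0,0.3,0,0,0],[0,0,0.45,0,0,0],[0,0,0.6,0,0,0],[0,0,0.7,0,0,0],[0,0,0.8,0,0,0],[0,0,0.88,0,0,0],[0,0,0.94,0,0,0],[0,0,0.98,0,0,0],[0,0,0.98,0,0,0]],
  ],
)

```text
time_s: 9.45
tool_pos: [0.4893, 0.292, 0.1468]
tool_rot: [[0.996, 0.084, -0.0], [0.084, -0.996, -0.0], [-0.0, 0.0, -1.0]]
ft_force: [-0.4, -0.3, -1.4]
finger_gap: 0.0416
gripper_force: 35.0
```

Request:
arm_command(
  increments=[
    [[0,0,0.04,0,0,0],[0,0,0.07,0,0,0],[0,0,0.09,0,0,0],[0,0,0.09,0,0,0]],
  ],
)

```text
time_s: 9.85
tool_pos: [0.4893, 0.292, 0.1424]
tool_rot: [[0.996, 0.084, -0.0], [0.084, -0.996, -0.0], [-0.0, 0.0, -1.0]]
ft_force: [-0.4, 0.3, -1.3]
finger_gap: 0.0419
gripper_force: 35.0
```

Request:
arm_command(
  increments=[
    [[0,0,0.02,0,0,0],[0,0,0.04,0,0,0],[0,0,0.04,0,0,0]],
  ],
)

```text
time_s: 10.15
tool_pos: [0.4897, 0.2923, 0.1412]
tool_rot: [[0.996, 0.084, 0.001], [0.084, -0.996, 0.0], [0.001, -0.0, -1.0]]
ft_force: [-0.5, -0.3, 1.2]
finger_gap: 0.0416
gripper_force: 35.0
```

It has touched down: the force changed sign. I'll release it and raise the gripper to look.

Request:
arm_command(
  increments=[
    [[0,0,0,0,0,0],[0,0,0,0,0,0],[0,0,0,0,0,0],[0,0,0,0,0,0],[0,0,0,0,0,0],[0,0,0,0,0,0]],
  ],
  claw=0.85,
)

```text
time_s: 10.75
tool_pos: [0.4894, 0.292, 0.1405]
tool_rot: [[0.996, 0.084, -0.0], [0.084, -0.996, -0.0], [-0.0, -0.0, -1.0]]
ft_force: [0.3, -0.3, -0.0]
finger_gap: 0.0727
gripper_force: 0.0
```

Request:
arm_command(
  increments=[
    [[0,0,-0.2,0,0,0],[0,0,-0.5,0,0,0],[0,0,-0.9,0,0,0],[0,0,-1.3,0,0,0],[0,0,-1.7,0,0,0],[0,0,-2.1,0,0,0],[0,0,-2.5,0,0,0],[0,0,-2.9,0,0,0],[0,0,-3.3,0,0,0],[0,0,-3.7,0,0,0],[0,0,-4.0,0,0,0],[0,0,-4.0,0,0,0]],
  ],
)

```text
time_s: 11.95
tool_pos: [0.4902, 0.2925, 0.3439]
tool_rot: [[0.996, 0.084, 0.005], [0.084, -0.996, 0.004], [0.005, -0.003, -1.0]]
ft_force: [0.1, -0.5, -0.2]
finger_gap: 0.0742
gripper_force: 0.0
```

```bash
cat > w.py <<'E'
from h import *
s=bot.sense(); print(s["time_s"],s["tool_pos"])
c=bot.camera("wrist"); save(c,f"w_{s['time_s']:.1f}.png");H=hsv(c);W=cloud(c)
g=cv2.inRange(H,(40,80,40),(85,255,255))>0
p=W[g]; p=p[np.isfinite(p[:,0])]
for lo,hi in((.167,.182),(.113,.128),(.03,.04)):
    q=p[(p[:,2]>lo)&(p[:,2]<hi)]
    if len(q)>4: print(lo,len(q),cv2.minAreaRect((q[:,:2]*1000).astype(np.float32)),np.median(q[:,2]))
E
python3 w.py
```

```text
11.95 [0.49022729 0.29251915 0.34391159]
0.167 417 ((489.5807800292969, 292.5943298339844), (9.372672080993652, 40.73379135131836), 4.9036712646484375) 0.17325992039721344
0.113 829 ((489.255126953125, 292.640625), (10.306050300598145, 137.60301208496094), 4.665361404418945) 0.12121475087089843
0.03 87 ((494.22808837890625, 292.433837890625), (0.44402027130126953, 132.6285400390625), 4.880353927612305) 0.0322909218086638
```

It stands upright and free at (0.4895, 0.2926), with the gripper well clear. I'll retake it.

Request:
arm_command(
  increments=[
    [[0,0,0.4,0,0,0],[0,0,0.9,0,0,0],[0,0,1.4,0,0,0],[0,0,1.9,0,0,0],[0,0,2.4,0,0,0],[0,0,2.8,0,0,0],[0,0,3.2,0,0,0],[0,0,3.5,0,0,0],[0,0,3.75,0,0,0],[0,0,3.9,0,0,0],[0,0,3.96,0,0,0],[0,0,3.96,0,0,0]],
  ],
)

```text
time_s: 13.2
tool_pos: [0.4894, 0.292, 0.1424]
tool_rot: [[0.996, 0.084, -0.0], [0.084, -0.996, -0.0], [-0.0, 0.0, -1.0]]
ft_force: [0.7, 0.0, 0.6]
finger_gap: 0.0741
gripper_force: 0.0
```

Request:
arm_command(
  increments=[
    [[0,0,0,0,0,0],[0,0,0,0,0,0],[0,0,0,0,0,0],[0,0,0,0,0,0],[0,0,0,0,0,0],[0,0,0,0,0,0],[0,0,0,0,0,0],[0,0,0,0,0,0]],
  ],
  claw=0.3,
  squeeze=35,
)

```text
time_s: 14.0
tool_pos: [0.4895, 0.2922, 0.1427]
tool_rot: [[0.996, 0.084, 0.0], [0.084, -0.996, 0.0], [0.0, -0.0, -1.0]]
ft_force: [0.6, 0.1, 0.1]
finger_gap: 0.0418
gripper_force: 35.1
```

Request:
arm_command(
  increments=[
    [[0,0,-0.1,0,0,0],[0,0,-0.3,0,0,0],[0,0,-0.6,0,0,0],[0,0,-1.0,0,0,0],[0,0,-1.5,0,0,0],[0,0,-2.0,0,0,0],[0,0,-2.6,0,0,0],[0,0,-3.2,0,0,0],[0,0,-3.8,0,0,0],[0,0,-4.3,0,0,0],[0,0,-4.6,0,0,0],[0,0,-4.6,0,0,0]],
  ],
)

```text
time_s: 15.2
tool_pos: [0.49, 0.2923, 0.3758]
tool_rot: [[0.996, 0.084, 0.005], [0.084, -0.996, 0.004], [0.005, -0.003, -1.0]]
ft_force: [1.2, -0.4, -1.6]
finger_gap: 0.0416
gripper_force: 35.1
```

```bash
python3 b.py
python3 - <<'E'
from h import *
plan([.345,-.335,.36],Rdown(8,-1))
E
```

```text
15.2 [0.49000896 0.29232183 0.37580511] [ 1.17608014 -0.36842071 -1.57991007] 47.71337794088248
side 199 yaw,pitch [ 2.9 -0.5] x -0.0067 y [-0.016  0.071] z [0.016 0.123]
scene 2072 yaw,pitch [ 0.  -0.2] x 0.0016 y [-0.069  0.062] z [-0.025  0.13 ]
inc [-3.92, 12.25, 0.24] [-0.0, 0.01, -0.64] rows>= 12.9
```

Request:
arm_command(
  increments=[
    [[-0.1,0.3,0,0,0,0],[-0.2,0.8,0,0,0,0],[-0.4,1.4,0,0,0,0],[-0.7,2.1,0,0,0,-0.1],[-0.9,2.8,0,0,0,-0.1],[-1.1,3.5,0,0,0,-0.2],[-1.3,4.2,0,0,0,-0.2],[-1.6,4.9,0,0,0,-0.3],[-1.8,5.6,0,0,0,-0.3],[-2.0,6.3,0,0,0,-0.4],[-2.2,7.0,0,0,0,-0.4],[-2.5,7.7,0,0,0,-0.5]],
  ],
)

```text
time_s: 16.5
tool_pos: [0.3955, -0.1038, 0.3714]
tool_rot: [[0.992, 0.128, -0.002], [0.128, -0.992, -0.0], [-0.002, -0.0, -1.0]]
ft_force: [0.8, -0.3, -2.1]
finger_gap: 0.0416
gripper_force: 35.1
```

Request:
arm_command(
  increments=[
    [[-0.2,0.6,0,0,0,0],[-0.4,1.2,0,0,0,0],[-0.6,1.9,0,0,0,0],[-0.8,2.5,0,0,0,0],[-1.0,3.1,0,0,0,0],[-1.2,3.7,0,0,0,-0.1],[-1.3,4.1,0,0,0,-0.1],[-1.4,4.4,0,0,0,-0.14],[-1.42,4.55,0,0,0,-0.14],[-1.42,4.55,0,0,0,-0.14],[-1.42,4.55,0,0,0,-0.14]],
  ],
)

```text
time_s: 17.6
tool_pos: [0.3554, -0.3363, 0.3722]
tool_rot: [[0.99, 0.14, -0.001], [0.14, -0.99, 0.001], [-0.001, -0.001, -1.0]]
ft_force: [0.3, 0.1, -1.6]
finger_gap: 0.0415
gripper_force: 35.1
```

```bash
python3 b.py
python3 - <<'E'
from h import *
s=bot.sense(); print(s["tool_rot"].round(3).tolist(),s["q"])
cs={n:bot.camera(n) for n in("wrist","side","scene")}
save(cs["wrist"],"w4.png")
for n,c in cs.items():
  H=hsv(c);W=cloud(c)
  r=(cv2.inRange(H,(0,110,70),(8,255,255))|cv2.inRange(H,(172,110,70),(180,255,255)))>0
  m=r&(abs(W[...,1]+.325)<.05)&(abs(W[...,0]-.45)<.07)&(W[...,2]>.15)&(W[...,2]<.24)
  q=W[m]; print(n,len(q))
  if len(q)<20: continue
  for x in np.arange(.41,.5,.01):
    k=abs(q[:,0]-x)<.005
    if k.sum()>2: print("  x %.3f y %.4f ztop %.4f zmed %.4f n%d"%(x,np.median(q[k,1]),np.percentile(q[k,2],95),np.median(q[k,2]),k.sum()))
  print("  minx",q[:,0].min(), "fit y",np.polyfit(q[:,0],q[:,1],1))
np.savez("w4.npz",**cs["wrist"])
E
```

```text
17.6 [ 0.35541424 -0.33630754  0.37215113] [ 0.25228596  0.13720298 -1.64749748] 122.39560385525725
side 31 yaw,pitch [ 3.8 -4.7] x -0.0029 y [0.002 0.058] z [-0.108  0.022]
scene 1046 yaw,pitch [-0.2  0.1] x 0.002 y [-0.073  0.061] z [-0.025  0.128]
[[0.99, 0.141, 0.0], [0.141, -0.99, 0.0], [0.0, -0.0, -1.0]] [-2.43215382e+01  4.38671741e+00 -1.70649001e+00 -9.37125125e-03
 -8.39072135e+01  1.22404522e+02]
wrist 715
  x 0.420 y -0.3334 ztop 0.2070 zmed 0.2051 n92
  x 0.430 y -0.3320 ztop 0.2057 zmed 0.2027 n89
  x 0.440 y -0.3300 ztop 0.2021 zmed 0.2005 n94
  x 0.450 y -0.3281 ztop 0.2009 zmed 0.1991 n99
  x 0.460 y -0.3263 ztop 0.1995 zmed 0.1979 n94
  x 0.470 y -0.3244 ztop 0.1982 zmed 0.1962 n101
  x 0.480 y -0.3224 ztop 0.1967 zmed 0.1950 n97
  x 0.490 y -0.3220 ztop 0.1961 zmed 0.1939 n49
  minx 0.4167647534240586 fit y [ 0.18397573 -0.41092427]
side 138
  x 0.420 y -0.3325 ztop 0.2082 zmed 0.2058 n22
  x 0.430 y -0.3312 ztop 0.2050 zmed 0.2028 n18
  x 0.440 y -0.3291 ztop 0.2035 zmed 0.2017 n18
  x 0.450 y -0.3277 ztop 0.2016 zmed 0.2006 n20
  x 0.460 y -0.3265 ztop 0.2009 zmed 0.1998 n19
  x 0.470 y -0.3235 ztop 0.1995 zmed 0.1972 n19
  x 0.480 y -0.3227 ztop 0.1981 zmed 0.1961 n18
  x 0.490 y -0.3225 ztop 0.2096 zmed 0.1983 n4
  minx 0.41555022105253875 fit y [ 0.17166211 -0.40477969]
scene 32
  x 0.420 y -0.3281 ztop 0.2059 zmed 0.2026 n4
  x 0.430 y -0.3261 ztop 0.2038 zmed 0.2018 n4
  x 0.440 y -0.3249 ztop 0.2012 zmed 0.2003 n5
  x 0.450 y -0.3250 ztop 0.1993 zmed 0.1969 n4
  x 0.460 y -0.3213 ztop 0.1992 zmed 0.1966 n6
  x 0.470 y -0.3203 ztop 0.1964 zmed 0.1949 n4
  x 0.480 y -0.3168 ztop 0.1928 zmed 0.1927 n3
  minx 0.4224177949122933 fit y [ 0.21870544 -0.42192905]
```

View pics/w4.png

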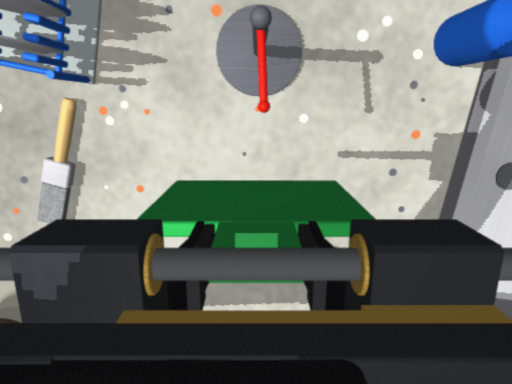

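The wrist view shows the rod from the post (261,15) to the tip (264,106), straight ahead of the board. The rod's yaw comes out at 10.4°, the tip at (0.422, -0.333) and the middle at (0.457, -0.327), and their heights match the given sizes.

Run:
```python
from h import *
plan([.380,-.3405,.191],Rdown(10.4,-1))
plan([.4566,-.3268,.191],Rdown(10.4,-1),[.380,-.3405,.191],Rdown(10.4,-1))
```

```text
inc [0.46, 0.15, 3.63] [0.0, -0.0, -0.46] rows>= 3.7
inc [1.56, 0.01, 0.0] [0.0, 0.0, 0.0] rows>= 1.6
```

Request:
arm_command(
  increments=[
    [[0.1,0.1,0.3,0,0,-0.1],[0.2,0.15,0.7,0,0,-0.2],[0.3,0.15,1.2,0,0,-0.3],[0.46,0.15,1.7,0,0,-0.4],[0.46,0.15,2.2,0,0,-0.46],[0.46,0.15,2.6,0,0,-0.46],[0.46,0.15,3.0,0,0,-0.46],[0.46,0.15,3.3,0,0,-0.46],[0.46,0.15,3.5,0,0,-0.46],[0.46,0.15,3.63,0,0,-0.46],[0.46,0.15,3.63,0,0,-0.46],[0.46,0.15,3.63,0,0,-0.46]],
  ],
)

```text
time_s: 19.05
tool_pos: [0.3801, -0.3412, 0.1917]
tool_rot: [[0.984, 0.18, 0.001], [0.18, -0.984, -0.001], [0.001, 0.001, -1.0]]
ft_force: [0.1, 0.1, -1.5]
finger_gap: 0.0421
gripper_force: 35.1
```

Run:
```python
from h import *
s=bot.sense(); print(s["time_s"],s["tool_pos"],s["tool_rot"][:,0])
c=bot.camera("wrist"); save(c,"w5.png");W=cloud(c);H=hsv(c)
g=cv2.inRange(H,(40,80,40),(85,255,255))>0
g&=abs(W[...,2]-(s["tool_pos"][2]+.0315))<.006; q=W[g]; print("tab top",len(q),cv2.minAreaRect((q[:,:2]*1000).astype(np.float32)),np.median(q[:,2]))
r=(cv2.inRange(H,(0,110,70),(8,255,255))|cv2.inRange(H,(172,110,70),(180,255,255)))>0
m=r&(abs(W[...,1]+.325)<.05)&(abs(W[...,0]-.45)<.07)&(W[...,2]>.15)&(W[...,2]<.24);q=W[m]
l=(q-s["tool_pos"])@s["tool_rot"]; f=np.polyfit(l[:,0],l[:,1],1)
print("rod in tool: min x",l[:,0].min(),"y fit",f,"y at tip/mid",np.polyval(f,[l[:,0].min()+.006,l[:,0].min()+.041]),"ztop tip",np.percentile(l[l[:,0]<l[:,0].min()+.01][:,2],5))
a=bot.camera("scene"); save(a,"sc5.png")
i=np.hstack([cv2.resize(c["color"][:,128:384],(400,600)),cv2.resize(a["color"][105:225,130:210],(400,600),interpolation=2)]); cv2.imwrite("pics/m5.png",i[:,:,::-1])
```

```text
19.05 [ 0.38011463 -0.34123247  0.19172985] [9.83736287e-01 1.79616706e-01 8.70295407e-04]
tab top 279 ((375.82293701171875, -341.75616455078125), (2.585169553756714, 39.92515563964844), 10.563578605651855) 0.22227724710191224
rod in tool: min x 0.0371157186052497 y fit [-0.00500884  0.00023153] y at tip/mid [ 1.55732875e-05 -1.59736087e-04] ztop tip -0.015065206654950362
```

View pics/m5.png

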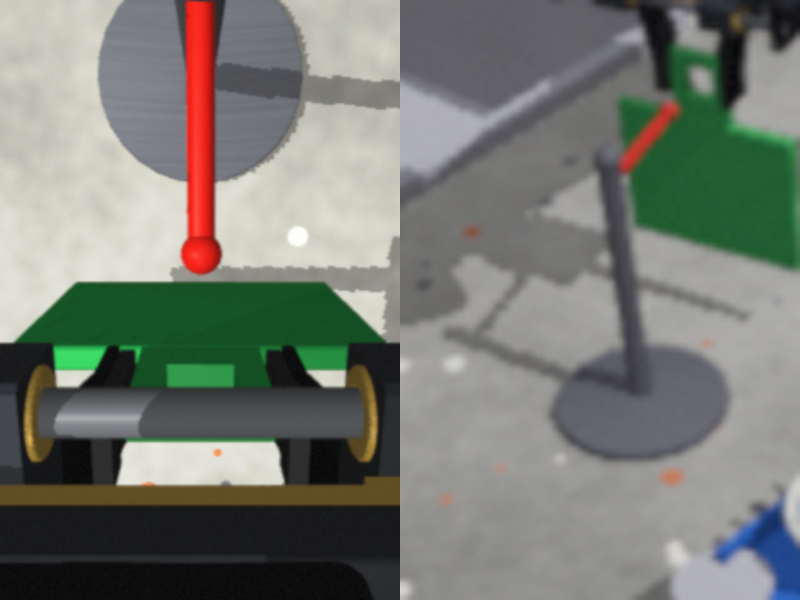

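The rod is centred on the hole in the wrist view (rod at x=200, tab at 200), and the heights match. I'll insert it.

Request:
arm_command(
  increments=[
    [[0.1,0,0,0,0,0],[0.25,0,0,0,0,0],[0.45,0,0,0,0,0],[0.65,0,0,0,0,0],[0.85,0,0,0,0,0],[1.05,0,0,0,0,0],[1.2,0,0,0,0,0],[1.35,0,0,0,0,0],[1.45,0,0,0,0,0],[1.52,0,0,0,0,0],[1.55,0,0,0,0,0],[1.55,0,0,0,0,0]],
  ],
)

```text
time_s: 20.35
tool_pos: [0.4559, -0.3271, 0.191]
tool_rot: [[0.984, 0.179, -0.0], [0.179, -0.984, 0.0], [-0.0, -0.0, -1.0]]
ft_force: [0.4, -0.4, -2.2]
finger_gap: 0.0413
gripper_force: 35.1
```

Request:
arm_command(
  increments=[
    [[0,0,0.05,0,0,0],[0,0,0.1,0,0,0],[0,0,0.14,0,0,0],[0,0,0.17,0,0,0],[0,0,0.2,0,0,0],[0,0,0.2,0,0,0]],
  ],
)

```text
time_s: 20.95
tool_pos: [0.4557, -0.3271, 0.1808]
tool_rot: [[0.984, 0.179, -0.0], [0.179, -0.984, 0.0], [-0.0, -0.0, -1.0]]
ft_force: [-0.4, 0.3, -1.9]
finger_gap: 0.0416
gripper_force: 35.1
```

Request:
arm_command(
  increments=[
    [[0,0,0.02,0,0,0],[0,0,0.03,0,0,0],[0,0,0.03,0,0,0]],
  ],
)

```text
time_s: 21.25
tool_pos: [0.4558, -0.3271, 0.1795]
tool_rot: [[0.984, 0.179, -0.0], [0.179, -0.984, 0.0], [-0.0, -0.0, -1.0]]
ft_force: [-0.3, 0.4, -1.4]
finger_gap: 0.0416
gripper_force: 35.1
```

Request:
arm_command(
  increments=[
    [[0,0,0.02,0,0,0],[0,0,0.02,0,0,0],[0,0,0.02,0,0,0]],
  ],
)

```text
time_s: 21.55
tool_pos: [0.456, -0.3272, 0.1787]
tool_rot: [[0.984, 0.179, 0.0], [0.179, -0.984, -0.0], [0.0, 0.0, -1.0]]
ft_force: [0.6, 0.2, -0.9]
finger_gap: 0.0417
gripper_force: 35.1
```

Request:
arm_command(
  increments=[
    [[0,0,0.02,0,0,0],[0,0,0.02,0,0,0],[0,0,0.02,0,0,0]],
  ],
)

```text
time_s: 21.85
tool_pos: [0.4561, -0.3273, 0.1783]
tool_rot: [[0.984, 0.18, 0.001], [0.18, -0.984, -0.001], [0.001, 0.001, -1.0]]
ft_force: [-1.0, 1.4, 3.4]
finger_gap: 0.0414
gripper_force: 35.1
```

Run:
```python
from h import *
a=bot.camera("scene");b=bot.camera("side")
i=np.hstack([cv2.resize(a["color"][100:220,130:230],(500,600),interpolation=2),cv2.resize(b["color"][280:380,210:260],(300,600),interpolation=2)]); cv2.imwrite("pics/m6.png",i[:,:,::-1])
```

```text
(no output)
```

View pics/m6.png

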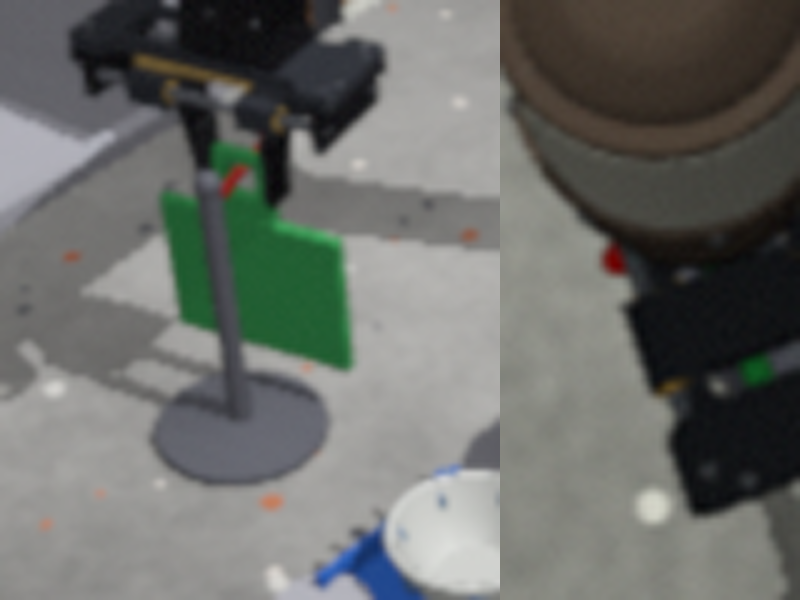

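The rod is through the hole: its red tip shows at (615,258) beyond the board. The contact force shows the board's weight is on the rod, so I'll release it gently.

Request:
arm_command(
  increments=[
    [[0,0,0,0,0,0],[0,0,0,0,0,0],[0,0,0,0,0,0],[0,0,0,0,0,0]],
  ],
  claw=0.55,
  squeeze=5,
)

```text
time_s: 22.35
tool_pos: [0.4558, -0.3271, 0.1772]
tool_rot: [[0.984, 0.179, -0.0], [0.179, -0.984, 0.0], [-0.0, -0.0, -1.0]]
ft_force: [0.2, 0.9, -0.8]
finger_gap: 0.0475
gripper_force: 0.0
```

Request:
arm_command(
  increments=[
    [[0,0,0,0,0,0],[0,0,0,0,0,0],[0,0,0,0,0,0],[0,0,0,0,0,0],[0,0,0,0,0,0],[0,0,0,0,0,0],[0,0,0,0,0,0],[0,0,0,0,0,0]],
  ],
  claw=0.9,
)

```text
time_s: 23.15
tool_pos: [0.4559, -0.3271, 0.1776]
tool_rot: [[0.984, 0.179, 0.0], [0.179, -0.984, -0.0], [0.0, 0.0, -1.0]]
ft_force: [0.3, -0.1, 0.5]
finger_gap: 0.0782
gripper_force: 0.0
```

Request:
arm_command(
  increments=[
    [[0,0,-0.1,0,0,0],[0,0,-0.3,0,0,0],[0,0,-0.6,0,0,0],[0,0,-1.0,0,0,0],[0,0,-1.4,0,0,0],[0,0,-1.8,0,0,0],[0,0,-2.2,0,0,0],[0,0,-2.6,0,0,0],[0,0,-3.0,0,0,0],[0,0,-3.3,0,0,0],[0,0,-3.4,0,0,0],[0,0,-3.4,0,0,0]],
  ],
)

```text
time_s: 24.35
tool_pos: [0.456, -0.3272, 0.3487]
tool_rot: [[0.984, 0.179, 0.002], [0.179, -0.984, -0.001], [0.002, 0.001, -1.0]]
ft_force: [0.1, -0.1, -0.2]
finger_gap: 0.0783
gripper_force: 0.0
```

```bash
cat > f.py <<'E'
from h import *
s=bot.sense(); print(s["time_s"],s["tool_pos"],s["ft_force"])
c=bot.camera("scene");W=cloud(c);g=cv2.inRange(hsv(c),(40,80,40),(85,255,255));g=cv2.erode(g,np.ones((2,2)))>0
p=W[g];p=p[(abs(p[:,1]+.33)<.11)&(abs(p[:,0]-.455)<.08)]; print(len(p),p.mean(0).round(4),np.percentile(p,[1,99],axis=0).round(3).tolist())
A=np.c_[p[:,1:],np.ones(len(p))]; print(np.linalg.lstsq(A,p[:,0],rcond=None)[0].round(3))
cv2.imwrite("pics/m7.png",cv2.resize(c["color"][100:220,130:230],(500,600),interpolation=2)[:,:,::-1])
E
python3 f.py
```

```text
24.35 [ 0.45604808 -0.32717483  0.34868799] [ 0.13850995 -0.10246665 -0.23874461]
735 [ 0.4526 -0.3136  0.1138] [[0.44, -0.386, 0.05], [0.467, -0.257, 0.206]]
[-0.177  0.042  0.392]
```

Request:
arm_command(
  increments=[
    [[0,0,0,0,0,0],[0,0,0,0,0,0],[0,0,0,0,0,0],[0,0,0,0,0,0],[0,0,0,0,0,0],[0,0,0,0,0,0],[0,0,0,0,0,0],[0,0,0,0,0,0],[0,0,0,0,0,0],[0,0,0,0,0,0],[0,0,0,0,0,0],[0,0,0,0,0,0]],
  ],
)

```text
time_s: 25.6
tool_pos: [0.4559, -0.3271, 0.3476]
tool_rot: [[0.984, 0.179, 0.0], [0.179, -0.984, -0.0], [0.0, 0.0, -1.0]]
ft_force: [0.2, -0.5, -0.5]
finger_gap: 0.0784
gripper_force: 0.0
```

```bash
python3 f.py
```

```text
25.6 [ 0.45587809 -0.32712359  0.34758073] [ 0.21176421 -0.48170401 -0.46306462]
735 [ 0.4525 -0.3136  0.1135] [[0.44, -0.387, 0.051], [0.467, -0.256, 0.206]]
[-0.182  0.04   0.391]
```

View pics/m7.png

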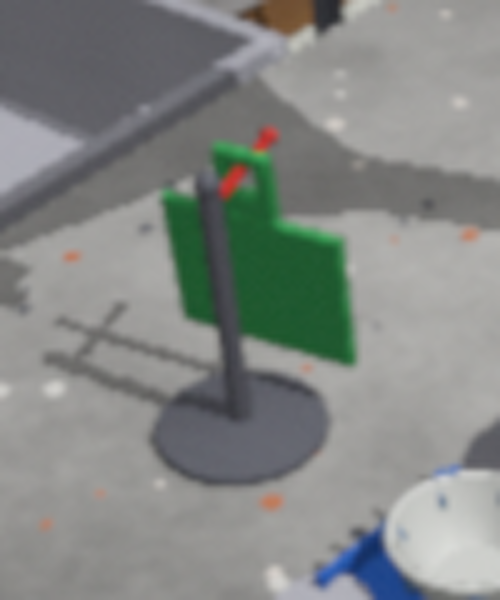

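The board hangs on the red arm, at about (270,250) in the picture. It stayed still over 1.2 s, and the gripper is clear.

```bash
python3 -c "
from rig import bot
print(bot.close_job())"
```

```text
the job is handed in; nothing more can be done
None
```

The board was stood in the holder, released and retaken, and now hangs still by its hole on the stand's arm with the gripper clear; I handed the job in at about 26 s.

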